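Clamp a die button in the key-wound spring vise

TASK

Lift the bronze die button out of the red case, leaving the steel one there, and set it down upright on the bed of the blue vise, midway across between the two jaws, without dropping it. Then wind the brass wing key clockwise (seen from above), as many part turns as it takes, until it is fully home at its stop and the sprung jaw holds the button tight against the fixed jaw. Do not disturb the steel button or the punches in their stand.

Things in the scene. Friction and masses are not known exactly. Their poses are not given: they have to be found in the camera images.
- bronze: the bronze (golden-brown metal) die button: an upright plain cylinder 46 mm in diameter and 60 mm tall, about 0.67 kg, with a dark disc on top, standing in the red case. Origin at the centre of its underside, z up along its axis.
- steelb: the polished steel die button, same size as the bronze one, standing in the same case, 85 to 95 mm from it along the case's long axis; the two may have changed places. It stays. Origin at the centre of its underside.
- case: open red plastic case, fixed, 190 mm (its x) by 140 mm (its y) and 40 mm high, walls and floor 4 mm thick. Origin at the centre of its underside. The buttons stand near its lengthwise middle line, about 45 mm either side of its centre along x, and rise 24 mm above its rim.
- vise: blue vise, fixed to the cabinet top: base plate 240 mm (its x) by 96 mm (its y), 15 mm thick, its top being the bed. Origin at the centre of its underside. Jaws work along its x: fixed jaw towards -x, sprung jaw next, then at +x a blue housing 80 x 80 mm, centred at x = 70 mm, whose top is 75 mm above the cabinet top and carries the key.
- nest (a point): point on the bed (15 mm up) midway between the jaws when they are fully open, at x = -52 mm of the vise; axes as the vise. The gap along x between the jaws is 66 mm wide less 6 mm per radian of key turn. Set the button within 5 mm of here.
- stop_jaw: fixed jaw, dark steel block 25 x 60 mm, top 30 mm above the bed; its origin is the vise's origin. Its clamping face is at x = -85 mm of the vise.
- jaw: sprung jaw, bright steel block 30 x 60 mm, top 30 mm above the bed; origin at the vise's origin when the key is at 0. Its clamping face is at x = -19 mm in its own frame. It moves towards -x 6 mm per radian of key turn, and pushes the button along the bed to the fixed jaw; from about 3.4 rad on the jaw is held by the button and the key winds the spring behind it, up to some 12 N.
- key (a joint): turn of the winding key in rad about its upright axis: clockwise from above counts up, from 0 (unwound) to a hard stop at 4.0 (fully home); it starts between 0 and 0.5. It takes 0.13 to 0.25 N m to turn and stays where it is left (it does not run back). Its red end points straight towards the jaws (vise -x), at a green mark on the housing's edge, when it is fully home.
- key_grip (a point): centre of the key's upright brass wing, on its turning axis, 110 mm above the cabinet top. The wing is 64 mm long (this point's x, which turns with the key; the red end is at +x), 10 mm thick (y) and 35 mm tall (z, 17 mm above and 17 mm below this point); grip it across its thickness from above. Clear space of 17 mm below the wing down to the housing.
- stand: fixed cast-iron stand 80 x 160 mm, 50 mm high, with four square slots and three upright hex punches; its two posts carry a hinged sheet flap, folded back away from the punches, reaching at most 215 mm above the cabinet top. Case and stand may have changed sides. Origin at the centre of the underside. Stay clear.
- punch0: polished hex punch, 29 mm across the head, 100 mm long, standing in a slot of the stand, its top 115 mm above the cabinet top. Leave alone. Origin at the centre of its foot.
- punch1: second punch, same. Leave alone.
- punch2: third punch, same. Leave alone.
There are look-alikes about, which are no part of the job. Several things look just like the bronze: the one meant starts nearest to the robot's base.

How it is judged:
On the way:
1. the bronze button stands released on the vise bed between the jaws, before the key is wound up (z of bronze in the frame of nest between -0.004 and 0.004 m and horizontal distance between bronze and nest below 0.02 m and angle between bronze's own z axis and vertical below 0.1 rad and contact force between bronze and the fingers below 0.1 N and value of joint key below 1 rad), for 0.1 s.
At the end, for the whole second after the job is handed in: The key is wound to at least 3.8 rad (stop at 4.0); the bronze button stands upright (within 0.1 rad) on the bed, within 18 mm of the vise's middle line, at rest, pressed by the sprung jaw with over 4 N and against the fixed jaw with over 3 N (value of joint key above 3.8 rad and contact force between jaw and bronze above 4 N and contact force between stop_jaw and bronze above 3 N and y of bronze in the frame of nest between -0.018 and 0.018 m and z of bronze in the frame of nest below 0.005 m and angle between bronze's own z axis and vertical below 0.1 rad and linear speed of bronze below 0.02 m/s); the robot touches nothing.
It fails at once if the steel button is moved more than 30 mm (distance of steelb from where it was at the start of the episode above 0.03 m).
It fails at once if a punch in the stand is moved more than 30 mm (distance of any of punch0, punch1, punch2 from where it was at the start of the episode above 0.03 m).
It fails at once if the bronze button is let go more than 15 mm above the vise bed (dropped in) (horizontal distance between bronze and nest below 0.06 m and z of bronze in the frame of nest above 0.015 m and contact force between bronze and the fingers below 0.02 N).
It also fails if it takes over 64 s, if anything falls off the work surface, if the arm or the gripper's body presses on something with over 40 N, if the wrist force passes 120 N, or if a joint passes its speed limit or range.

ROBOT

A 7-joint arm with a two-finger parallel gripper is mounted at the origin on the work surface. World frame = base frame: x ahead of the robot, y to its left, z up, the work surface at z = 0. Lengths are in m, angles in rad, forces in N, time in s.
With the tool pointing down it reaches from about 0.425 to 0.825 m from the base axis. Payload 3.6 kg.
Tool frame: the origin (TCP) lies where the fingers leave the gripper's body, on its centre line; the fingertips stand 73 mm ahead of it and the grasp point (between the pads) lies 54 mm ahead of it; z points along the fingers, y is the line along which they close (so a half turn about z gives the same grasp; the last joint's range is limited). The gripper opens to 85 mm and grips with 20 to 120 N. Pads are 22 mm wide; open, the fingers measure 114 mm over their backs; the gripper's body (76 mm by 85 mm) begins 54 mm behind the grasp point. The pads swing forward as they close: fully open they stand 13 mm farther back than shut.
Start: joints at [-1.365, 0.615, -0.013, 1.423, 0.008, 1.103, -0.04], TCP at [0.15, 0.632, 0.304] pointing down, gripper open.
Joint ranges: [-3.12, 3.12], [-0.3, 2.06], [-1.34, 1.32], [0.26, 2.42], [-1.36, 4.5], [0.01, 1.98], [-2.84, 2.84]. Speed limits (rad/s): [2.79, 2.79, 3.14, 3.14, 3.14, 3.14, 3.14].

INTERFACE

Orientations are given as a unit quaternion [x, y, z, w].
In Python, from station import arm, snapshot, camera_info, ticket gives the robot as it stands. Calls block until the motion is done:
- arm.movep(position, orientation): joint-space move of the TCP to a pose.
- arm.line_to(position, velocity=0.15, ori=None): straight line of the TCP; ori=None keeps the orientation; velocity is the mean speed in m/s.
- arm.move_j(angles): joint-space move.
- arm.move_gripper(opening, effort=None): opening from 0.0 (shut) to 1.0 (fully open); effort is the grip in N (None keeps the last); returns when the fingers have stopped.
- arm.pause(seconds).
- arm.ik(position, orientation): joint angles nearest the present ones, or None.
- snapshot(name): name is "side" or "top" or "wrist"; returns the picture (480x640x3 uint8, blue, green, red); there is no depth.
- camera_info(name): a dict with "fx", "fy", "cx", "cy" (pixels), "R" (3x3) and "t" (3): a world point X has camera coordinates R X + t; the wrist camera has in their place "T_tool_cam" (4x4, takes a point from camera to tool coordinates, whose origin is the TCP and whose axes are the flange's). Camera axes: x right, y down, z forward; pixel columns grow to the right and rows downward; lengths in m; the calibration is good to about 2 mm. A picture is of the moment at which its call begins: read the wrist's pose just before it. camera_info takes no time and is no camera call.
A pose or a line that the arm cannot do raises arm.MotionError and nothing moves.
- ticket.finish_job(): hands the job in; it is judged then, once.
Readings, each from a call of its own:
- arm.read_time(): time.
- arm.read_joint_positions(): joint angles.
- arm.read_dq(): joint speeds.
- arm.read_effort(): joint torques, N m.
- arm.read_tool_pos(): TCP position.
- arm.read_eef_rot(): TCP orientation.
- arm.read_ft_force(): force on the tool from outside, world axes, zero at the start.
- arm.read_wrist_torque(): the same for the moment, N m.
- arm.read_opening(): opening from 0.0 (shut) to 1.0 (fully open).
- arm.read_finger_force(): force on a finger pad.
Only numpy, scipy, OpenCV 4.12 (cv2) and the standard library are available. Lean on these libraries where they do the work, as an engineer would, in place of code of your own. Each camera call takes 0.05 s, during which the arm holds its last target. There are 200 camera calls.

## Working session

There is one attempt and no reset: what is moved stays moved. The work goes in short steps, each a Python script; the robot and the scene stay as the last script left them, time stands still between calls to the robot, and variables do not carry over. Pictures are saved under pics/ and viewed, at most 10 in all, crops included, and the job is handed in when it is done.

```bash
mkdir -p pics; ls
python3 - <<'E'
from station import arm,snapshot,camera_info
import cv2
for n in("top","side","wrist"):
    cv2.imwrite(f"pics/{n}0.png",snapshot(n)); print(n,camera_info(n))
print(arm.read_tool_pos(),arm.read_eef_rot(),arm.read_time())
E
```

```text
pics
top {'fx': 598.2942169894698, 'fy': 598.2942169894698, 'cx': 319.2641888771383, 'cy': 239.19312866759006, 'R': array([[ 0.05844077, -0.99828944, -0.00169492],
       [-0.97326971, -0.05659819, -0.22258193],
       [ 0.22210526,  0.01465748, -0.97491252]]), 't': array([-0.08438621,  0.5885766 ,  1.30186119])}
side {'fx': 451.6172926014813, 'fy': 451.6172926014813, 'cx': 327.09181568954546, 'cy': 239.53539952094624, 'R': array([[-0.99294516, -0.11714274,  0.01837056],
       [-0.08365383,  0.58226089, -0.80868677],
       [ 0.08403533, -0.80451839, -0.58795257]]), 't': array([0.58295856, 0.14757049, 0.95285796])}
wrist {'fx': 339.305767941993, 'fy': 339.305767941993, 'cx': 313.3462162046783, 'cy': 245.10233807551572, 'T_tool_cam': array([[-7.69833873e-04, -9.50402693e-01, -3.11021105e-01,
         8.01987227e-02],
       [ 9.99999392e-01, -9.77309613e-04,  5.11233099e-04,
        -1.57826959e-05],
       [-7.89841230e-04, -3.11020522e-01,  9.50402868e-01,
        -7.01294702e-02],
       [ 0.00000000e+00,  0.00000000e+00,  0.00000000e+00,
         1.00000000e+00]])}
[0.149854   0.63203746 0.3030132 ] [ 1.16102414e-01  9.93236759e-01 -9.80409533e-04 -9.42404933e-05] 0.15
```

View pics/top0.png

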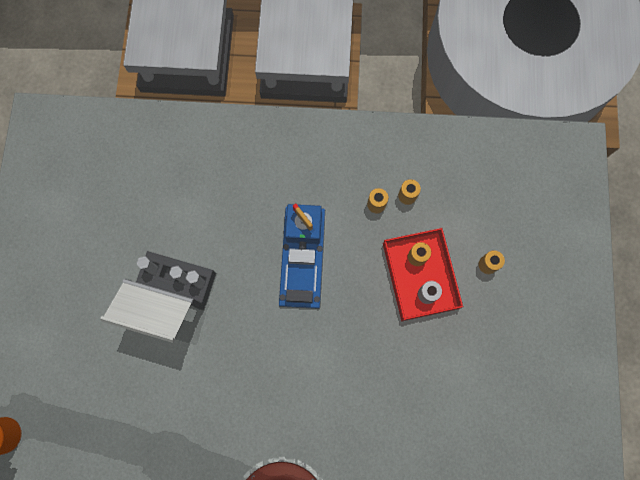

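View pics/side0.png

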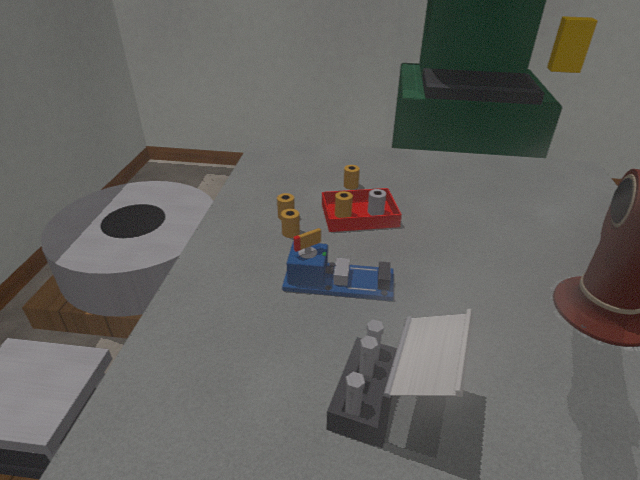

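The top view shows the candidates for bronze at (378,199), (410,189), (494,261) loose on the table and (421,253) in the red case. The steel button is at (431,291), also in the case. The vise runs from (302,305) up to its key at (302,215), and the stand is at (175,280). The one in the case fits the description; I'll check its distance to the base numerically.

```bash
cat > h.py <<'E'
import numpy as np,cv2
from station import arm,snapshot,camera_info
from scipy.spatial.transform import Rotation as Rn
def cam(name):
    c=camera_info(name)
    if 'R' in c: R=c['R'].T; o=-R@c['t']
    else:
        T=c['T_tool_cam']; Rt=Rn.from_quat(arm.read_eef_rot()).as_matrix(); p=np.array(arm.read_tool_pos())
        R=Rt@T[:3,:3]; o=Rt@T[:3,3]+p
    return c,R,o
def ray(cm,uv,z):
    c,R,o=cm
    uv=np.atleast_2d(uv).astype(float)
    d=np.c_[(uv[:,0]-c['cx'])/c['fx'],(uv[:,1]-c['cy'])/c['fy'],np.ones(len(uv))]@R.T
    return (o+d*((z-o[2])/d[:,2])[:,None])[:,:2]
def blobs(m,amin=30):
    cs,_=cv2.findContours(m.astype(np.uint8),cv2.RETR_EXTERNAL,cv2.CHAIN_APPROX_NONE)
    return sorted([c for c in cs if cv2.contourArea(c)>=amin],key=cv2.contourArea,reverse=True)
def down(yaw):  # tool z down, tool y (closing line) at world angle yaw
    y=np.array([np.cos(yaw),np.sin(yaw),0]);z=np.array([0,0,-1.]);x=np.cross(y,z)
    return Rn.from_matrix(np.c_[x,y,z]).as_quat()
E
python3 - <<'E'
from h import *
im=cv2.imread('pics/top0.png');cm=cam('top');hsv=cv2.cvtColor(im,cv2.COLOR_BGR2HSV);H,S,V=[hsv[...,i].astype(int) for i in range(3)]
print('cam',cm[2])
br=(H>12)&(H<28)&(S>120)&(V>90); br[:170]=0
for c in blobs(br,40):
    f=np.zeros(H.shape,np.uint8);cv2.drawContours(f,[c],-1,1,-1)
    d=(f>0)&(V<80); ys,xs=np.nonzero(d)
    uv=(xs.mean(),ys.mean()) if len(xs) else c[:,0].mean(0)
    for z in(.06,.064):
        p=ray(cm,uv,z)[0]; print('bronze',np.round(uv,1),len(xs),z,p.round(4),np.hypot(*p).round(3))
bl=(H>100)&(H<125)&(S>120);bl[:170]=0
c=blobs(bl)[0];r=cv2.minAreaRect(c);print('blue',r,ray(cm,cv2.boxPoints(r),.015).round(3).tolist())
rd=((H<6)|(H>174))&(S>150)&(V>80);rd[:170]=0;rd[400:]=0
for c in blobs(rd,6):
    r=cv2.minAreaRect(c);print('red',r,cv2.contourArea(c)); 
    if cv2.contourArea(c)>1000:print(ray(cm,cv2.boxPoints(r),.04).round(3).tolist())
cv2.imwrite('pics/crop.png',np.hstack([cv2.resize(im[190:320,265:335],None,fx=4.5,fy=4.5,interpolation=2),cv2.resize(im[190:320,380:480],None,fx=4.5,fy=4.5,interpolation=2)]))
E
```

```text
cam [ 0.28862516 -0.07001149  1.40006425]
bronze [420.8 251.3] 57 0.06 [ 0.579  -0.2833] 0.645
bronze [420.8 251.3] 57 0.064 [ 0.5782 -0.2826] 0.644
bronze [494.5 259.6] 56 0.06 [ 0.5696 -0.4512] 0.727
bronze [494.5 259.6] 56 0.064 [ 0.5688 -0.45  ] 0.725
bronze [378.2 196.7] 53 0.06 [ 0.7034 -0.1812] 0.726
bronze [378.2 196.7] 53 0.064 [ 0.7022 -0.1809] 0.725
bronze [410.5 187.8] 53 0.06 [ 0.7296 -0.2561] 0.773
bronze [410.5 187.8] 53 0.064 [ 0.7283 -0.2556] 0.772
bronze [303.6 217.2] 0 0.06 [ 0.644  -0.0107] 0.644
bronze [303.6 217.2] 0 0.064 [ 0.6429 -0.0108] 0.643
blue ((301.7620849609375, 255.54483032226562), (40.3420295715332, 101.8827133178711), 3.3664605617523193) [[0.442, 0.036], [0.687, 0.039], [0.687, -0.058], [0.442, -0.058]]
red ((422.23150634765625, 273.4644775390625), (83.4697265625, 63.08849334716797), 76.50426483154297) 4972.0
[[0.604, -0.195], [0.648, -0.337], [0.46, -0.384], [0.419, -0.246]]
red ((294.5, 206.00001525878906), (3.535533905029297, 4.949747085571289), 45.0) 13.0
```

View pics/crop.png

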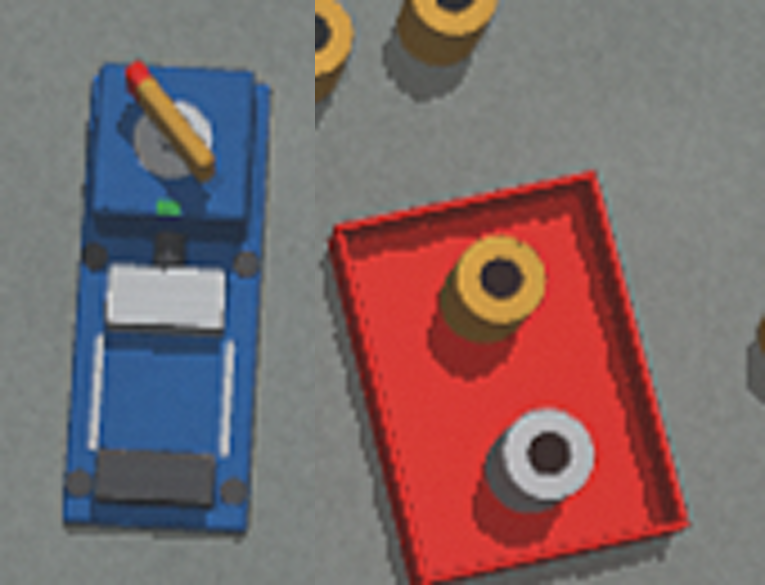

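The bronze in the case is the nearest to the base at 0.644 m (the others are at 0.725 m or more), so it is the target. The crop confirms a golden cylinder with a dark disc at pixel (421,251), and the key's red end pointing to far-left. Now a close look with the wrist camera over the vise, then over the case.

Run:
```python
from h import *
p=np.array(arm.read_tool_pos()); arm.line_to([p[0],p[1],.36],.3)
arm.movep([.55,-.01,.36],down(-1.55)); 
import pickle
cv=cam('wrist'); a=snapshot('wrist')
arm.movep([.578,-.283,.27],down(-1.30))
cb=cam('wrist'); b=snapshot('wrist')
pickle.dump((cv,cb),open('cams.pkl','wb'));cv2.imwrite('pics/wv.png',a);cv2.imwrite('pics/wb.png',b)
print(arm.read_time(),arm.read_joint_positions())
```

```text
4.375 [ 0.02561221  0.73017564  0.72657431  1.5017561  -0.52006025  1.10878137
 -0.43614887]
```

View pics/wv.png

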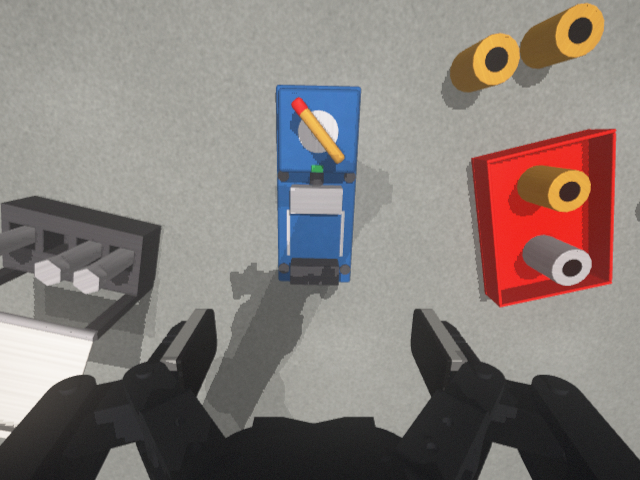

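View pics/wb.png

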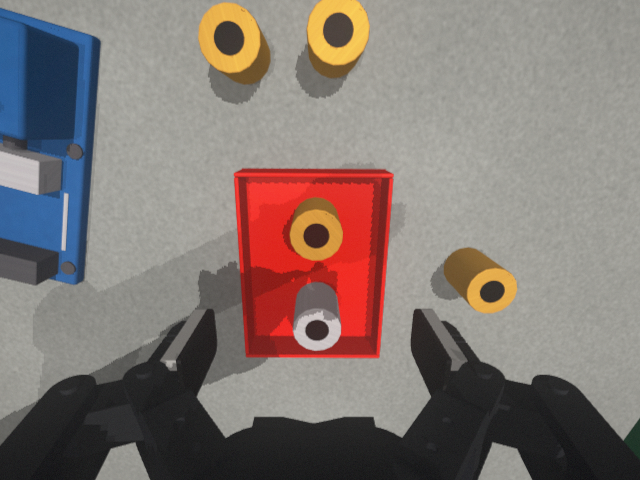

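The wrist view over the vise shows the housing top at (277–360, 86–172), the key wing with its red end at (298,104) and brass end at (338,158), and the fixed jaw at (315,270). The wrist view over the case shows the bronze disc at (316,236) and the steel one at (317,330).

Run:
```python
from h import *
import pickle
cv,cb=pickle.load(open('cams.pkl','rb'))
def hs(f):
    h=cv2.cvtColor(cv2.imread(f),cv2.COLOR_BGR2HSV).astype(int);return h[...,0],h[...,1],h[...,2]
def disc(cm,V,u,v,z,r=15):
    m=np.zeros(V.shape,bool);m[v-r:v+r,u-r:u+r]=V[v-r:v+r,u-r:u+r]<75
    c=blobs(m)[0];return ray(cm,c[:,0].mean(0),z)[0].round(4),cv2.contourArea(c)
H,S,V=hs('pics/wb.png')
print('bronze b',disc(cb,V,316,236,.064),'steel',disc(cb,V,317,330,.064))
H,S,V=hs('pics/wv.png')
print('bronze v',disc(cv,V,570,191,.064))
bl=(H>100)&(H<125)&(S>120)
# housing top: left/right edges at rows 95..160
for z,rows in((.075,range(92,168,4)),(.015,range(195,260,4))):
    L=[];R_=[]
    for r in rows:
        x=np.nonzero(bl[r,220:420])[0]+220; L.append((x.min()-.5,r));R_.append((x.max()+.5,r))
    PL=ray(cv,L,z);PR=ray(cv,R_,z)
    fl=np.polyfit(PL[:,0],PL[:,1],1);fr=np.polyfit(PR[:,0],PR[:,1],1)
    print(z,'yaw',np.arctan(fl[0]),np.arctan(fr[0]),'y@.5 L,R',np.polyval(fl,.5),np.polyval(fr,.5),'y@.65',np.polyval(fl,.65),np.polyval(fr,.65))
col=np.nonzero(bl[:,340])[0]; print('cols',{u:(np.nonzero(bl[60:120,u])[0].min()+60,np.nonzero(bl[100:300,u])[0].max()+100) for u in(284,300,335,350)})
print('far edge .075',ray(cv,[(u,np.nonzero(bl[60:120,u])[0].min()+59.5) for u in(290,318,345)],.075))
print('near edge .015',ray(cv,[(u,np.nonzero(bl[100:300,u])[0].max()+100.5) for u in(283,284,348,349)],.015))
key=(S>110)&(V>90)&((H<28)|(H>174)); key[:, :270]=0;key[:,370:]=0;key[:80]=0;key[180:]=0
c=blobs(key)[0];r=cv2.minAreaRect(c);print('key',r)
P=ray(cv,cv2.boxPoints(r),.127);print(P.round(4).tolist(),'centre',P.mean(0),)
red=key&((H<6)|(H>174)&(S>150));c2=blobs(red,5)[0];pr=ray(cv,c2[:,0].mean(0),.127)[0];d=pr-P.mean(0);print('red',pr,'ang',np.arctan2(d[1],d[0]))
wt=(S<40)&(V>130);wt[180:225,:280]=0;
m=np.zeros_like(wt);m[180:222,284:348]=wt[180:222,284:348];r=cv2.minAreaRect(blobs(m)[0]);P=ray(cv,cv2.boxPoints(r),.045);print('jaw',r,P.round(4).tolist())
```

```text
bronze b (array([ 0.5776, -0.2828]), 405.0) steel (array([ 0.4896, -0.3084]), 309.5)
bronze v (array([ 0.5774, -0.2832]), 256.5)
0.075 yaw -0.0014504585306782797 -0.0022885811098538435 y@.5 L,R 0.03054568749465615 -0.04960795183031182 y@.65 0.030328118562478378 -0.049951239596125165
0.015 yaw 0.0026115759158422415 0.0033581415792388845 y@.5 L,R 0.03625154639214905 -0.057816281570725984 y@.65 0.03664328367011813 -0.05731255844032419
cols {284: (np.int64(85), np.int64(279)), 300: (np.int64(86), np.int64(257)), 335: (np.int64(86), np.int64(258)), 350: (np.int64(87), np.int64(263))}
far edge .075 [[ 0.67400277  0.01689106]
 [ 0.67372981 -0.00980616]
 [ 0.67343515 -0.03558896]]
near edge .015 [[ 0.44487681  0.0299486 ]
 [ 0.44490747  0.02861827]
 [ 0.44542175 -0.0565788 ]
 [ 0.4468998  -0.0578299 ]]
key ((317.6742858886719, 129.86395263671875), (76.5627670288086, 12.190053939819336), 52.02839660644531)
[[0.6532, 0.014], [0.6591, 0.0061], [0.612, -0.0351], [0.6055, -0.0271]] centre [ 0.63243737 -0.01052915]
red [0.65181407 0.00616437] ang 0.7111473122968077
jaw ((315.0, 204.0), (34.0, 56.0), 90.0) [[0.5721, 0.0222], [0.5736, -0.0411], [0.5341, -0.0431], [0.5326, 0.0222]]
```

Run:
```python
from h import *
arm.move_gripper(.8,60)
arm.line_to([.5775,-.283,.16],.2)
arm.line_to([.5775,-.283,.102],.06)
print(arm.read_ft_force(),arm.read_tool_pos())
arm.move_gripper(0.0,60)
zg=arm.read_tool_pos()[2];print(arm.read_opening(),arm.read_finger_force(),zg,arm.read_time())
arm.line_to([.5775,-.283,.13],.06)
print(arm.read_ft_force(),arm.read_finger_force())
arm.line_to([.5775,-.283,.27],.25)
print(arm.read_opening(),arm.read_finger_force(),arm.read_ft_force(),arm.read_tool_pos())
open('zg','w').write(str(zg))
arm.movep([.5115,-.0104,.25],down(-np.pi/2+.002))
c=cam('wrist');im=snapshot('wrist');cv2.imwrite('pics/w2.png',im)
print(arm.read_tool_pos(),arm.read_time())
```

```text
[-0.73836308 -0.19225842 -0.71809287] [ 0.57775928 -0.28326288  0.10246874]
0.5250152237188295 62.26212958688848 0.10281835124913405 6.8417
[-0.44135199  0.03182611 -5.93592063] 61.89738097367808
0.5211135133480861 62.205564912292175 [-0.14322241  0.16558502 -7.55052721] [ 0.57667876 -0.28194015  0.26813965]
[ 0.51226023 -0.01250446  0.25033157] 9.3
```

View pics/w2.png

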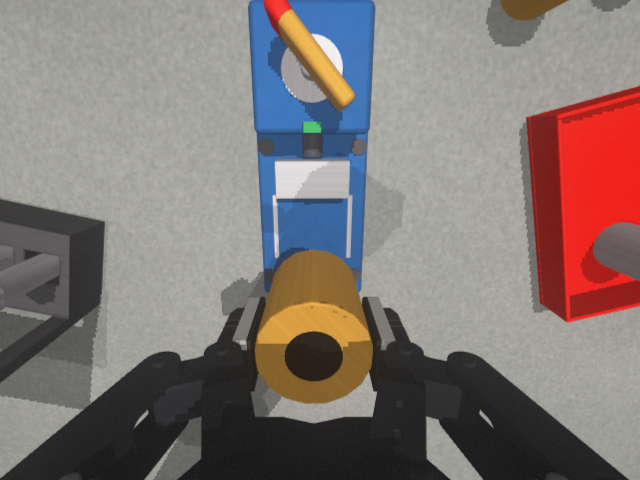

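The wrist view shows the bronze held upright between the pads with its disc at (314,356). The bed ahead is clear, the sprung jaw is at (312,178) and the key at (310,55). Setting it down.

Run:
```python
from h import *
c=cam('wrist');print('housing near edge',ray(c,[(312,133)],.075),'jaw top near edge',ray(c,[(312,197)],.045))
zg=float(open('zg').read())
arm.line_to([.5115,-.0104,.16],.15,down(-np.pi/2+.002));f0=arm.read_ft_force()[2]
arm.line_to([.5115,-.0104,zg+.016],.06); print(arm.read_ft_force(),f0,arm.read_tool_pos())
z=zg+.0145
while z>zg+.005:
    arm.line_to([.5115,-.0104,z],.03); f=arm.read_ft_force()[2]
    print(round(z-zg,4),round(arm.read_tool_pos()[2]-zg,4),f)
    if f-f0>4: break
    z-=.0015
arm.pause(.2);print(arm.read_ft_force(),arm.read_tool_pos(),arm.read_time())
```

```text
housing near edge [[ 0.59273572 -0.01174912]] jaw top near edge [[ 0.54328234 -0.01155311]]
[ 0.88007449 -0.35835602 -5.70831382] -4.495327684683647 [ 0.51172284 -0.01061561  0.11892907]
0.0145 0.0147 -5.810125107902414
0.013 0.013 -5.563136984015918
0.0115 0.0114 -4.7925679336954055
0.01 0.0109 4.731920933090199
[-2.91350955  0.6677283   5.926952  ] [ 0.51159913 -0.01052203  0.11371728] 12.0833
```

Contact is confirmed at the expected height. Releasing, backing off, and moving over the key with a straight wrist posture.

Run:
```python
from h import *
arm.move_gripper(.85); arm.pause(.25); print(arm.read_finger_force())
arm.line_to([.5115,-.0104,.17],.08); arm.line_to([.5115,-.0104,.30],.25)
arm.move_j([.02,.615,-.013,1.423,.008,1.103,-.04])
p=arm.read_tool_pos();R=Rn.from_quat(arm.read_eef_rot()).as_matrix();print(p,'yaw',np.arctan2(R[1,1],R[0,1]))
for y in (2.28,1.5,.7,0,-.8,-1.57):
    q=arm.ik([.6327,-.0104,.166],down(y));print(y,None if q is None else np.round(q,2))
c=cam('wrist');im=snapshot('wrist');cv2.imwrite('pics/w3.png',im);t=snapshot('top');cv2.imwrite('pics/top3.png',t)
print(arm.read_time())
```

```text
0.0
[ 0.64846975 -0.02971228  0.30201478] yaw -0.047061528006353485
2.28 [ 0.31  0.8  -0.57  1.61  0.53  0.89  1.81]
1.5 [ 0.2   0.77 -0.38  1.61  0.35  0.83  1.18]
0.7 [ 0.09  0.74 -0.18  1.62  0.17  0.8   0.54]
0 [-0.    0.74 -0.03  1.62  0.02  0.78 -0.04]
-0.8 [-0.1   0.74  0.15  1.62 -0.14  0.79 -0.7 ]
-1.57 [-0.22  0.76  0.34  1.63 -0.33  0.81 -1.3 ]
15.3167
```

View pics/w3.png

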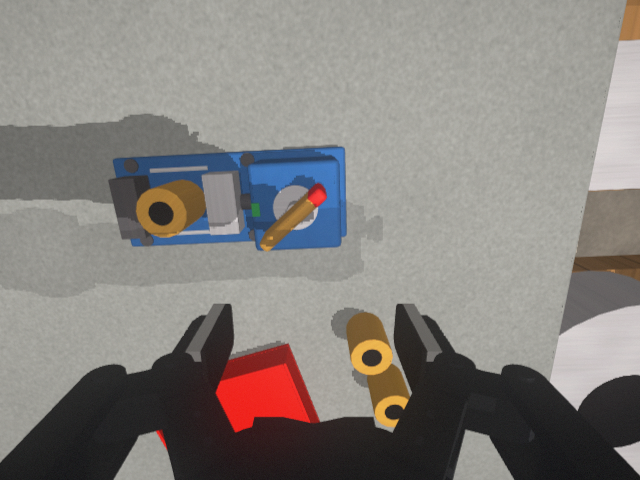

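The wrist view shows the bronze standing upright between the jaws with its disc at (160,213), and the key with its red end at (318,195) and tail at (265,244). The inverse kinematics covers the whole 3.85 rad winding in a single grip, so I'll do it in one go while monitoring forces.

Run:
```python
from h import *
K=np.array([.6326,-.0105]); y0=.711+np.pi/2
arm.movep([*K,.24],down(y0)); arm.move_gripper(.6,70)
arm.line_to([*K,.165],.1); print(arm.read_ft_force(),arm.read_tool_pos(),arm.read_time())
arm.move_gripper(0.,70); print(arm.read_opening(),arm.read_finger_force(),arm.read_ft_force(),arm.read_wrist_torque())
y=y0
for i in range(3):
    y-=.2; arm.line_to([*K,.165],.15,down(y))
    R=Rn.from_quat(arm.read_eef_rot()).as_matrix()
    print(round(y,3),np.arctan2(R[1,1],R[0,1]).round(3),np.round(arm.read_ft_force(),1),np.round(arm.read_wrist_torque(),2),arm.read_time())
```

```text
[ 0.83890556 -0.1253602  -0.36247882] [ 0.63309573 -0.01024142  0.16567248] 18.2333
0.1064018228706809 76.13104552030563 [-0.85162867 -0.81216064  5.29174996] [-0.07806776  0.19693227 -0.05185411]
2.082 2.084 [-1.5  0.4  4.9] [-0.16  0.26 -0.12] 19.0333
1.882 1.885 [-1.4 -1.9  6.9] [-0.14  0.25 -0.17] 19.3833
1.682 1.685 [ 0.3 -1.6  7.9] [-0.17  0.27 -0.11] 19.7333
```

Run:
```python
from h import *
K=np.array([.6326,-.0105]); y=1.682
while y>-1.66:
    y-=.2 if y>-1.2 else .05
    arm.line_to([*K,.165],.15,down(y))
    R=Rn.from_quat(arm.read_eef_rot()).as_matrix();f=np.array(arm.read_ft_force());t=np.array(arm.read_wrist_torque())
    print(round(y,3),np.arctan2(R[1,1],R[0,1]).round(3),f.round(1),t.round(2))
    if np.linalg.norm(f)>40 or abs(t[2])>.8: break
print(arm.read_opening(),arm.read_time())
cv2.imwrite('pics/w4.png',snapshot('wrist'));cv2.imwrite('pics/side4.png',snapshot('side'))
```

```text
1.482 1.485 [-0.1 -1.4  6. ] [-0.23  0.26 -0.14]
1.282 1.285 [-1.  -0.4  6.7] [-0.2   0.28 -0.14]
1.082 1.085 [-0.6 -1.4  7.1] [-0.21  0.3  -0.1 ]
0.882 0.885 [-1.8 -1.6  7.3] [-0.34  0.28 -0.08]
0.682 0.685 [-0.9 -2.4  6.7] [-0.27  0.33 -0.13]
0.482 0.485 [-1.8 -2.4  7.1] [-0.29  0.3  -0.11]
0.282 0.285 [-1.2 -2.3  7.8] [-0.25  0.39 -0.11]
0.082 0.085 [-1.6 -1.4  7.2] [-0.25  0.42 -0.13]
-0.118 -0.115 [-2.6 -1.4  7.4] [-0.21  0.53 -0.06]
-0.318 -0.315 [-2.7 -2.5  7.6] [-0.23  0.52 -0.12]
-0.518 -0.515 [-3.5 -1.3  8.3] [-0.24  0.55 -0.12]
-0.718 -0.715 [-4.1 -1.7  8.6] [-0.16  0.58 -0.17]
-0.918 -0.915 [-2.5 -0.4  8.8] [-0.12  0.66 -0.12]
-1.118 -1.115 [-3.6 -0.2  8.3] [-0.09  0.64 -0.04]
-1.318 -1.315 [-3.9 -0.6  9.1] [-0.08  0.64 -0.09]
-1.368 -1.364 [-3.7  0.3  8.1] [-0.08  0.66 -0.11]
-1.418 -1.414 [-3.6 -0.3  8.7] [-0.06  0.72 -0.03]
-1.468 -1.464 [-4.  -1.2  9.2] [-0.03  0.72 -0.09]
-1.518 -1.514 [-4.  -0.  10.1] [-0.02  0.72 -0.06]
-1.568 -1.564 [-4.7 -0.4  8.6] [-0.04  0.64 -0.07]
-1.618 -1.606 [-4.5 -1.7  9.1] [-0.11  0.75  1.46]
0.1078027834894148 26.4833
```

View pics/w4.png

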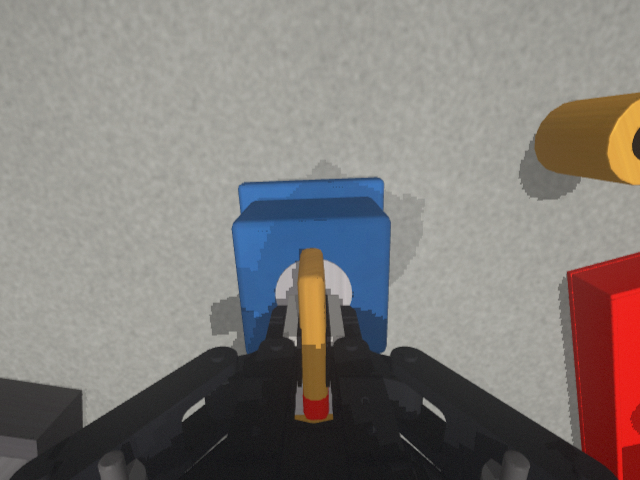

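The torque jumped to 1.46 N·m at the stop. The view shows the red end at (315,408), pointing to the jaws. Releasing and checking.

Run:
```python
from h import *
K=[.6326,-.0105]
arm.line_to([*K,.165],.15,down(-1.575)); print(arm.read_wrist_torque())
arm.move_gripper(.6); arm.pause(.2)
arm.line_to([*K,.25],.1); arm.movep([.59,-.0105,.34],down(-1.57)); arm.pause(.3)
c=cam('wrist');im=snapshot('wrist');cv2.imwrite('pics/w5.png',im)
h=cv2.cvtColor(im,cv2.COLOR_BGR2HSV).astype(int);H,S,V=h[...,0],h[...,1],h[...,2]
br=(S>110)&(V>90)&(H>10)&(H<28);br[:,:250]=0;br[:,390:]=0
for b in blobs(br,60):print(cv2.minAreaRect(b))
print(arm.read_ft_force(),arm.read_time())
```

```text
[-0.03880563  0.7327125   0.23329576]
((314.5, 291.5), (47.0, 41.0), 90.0)
((314.0, 173.5), (65.0, 10.0), 90.0)
[-0.15956735  0.11709897 -0.55679389] 29.3417
```

View pics/w5.png

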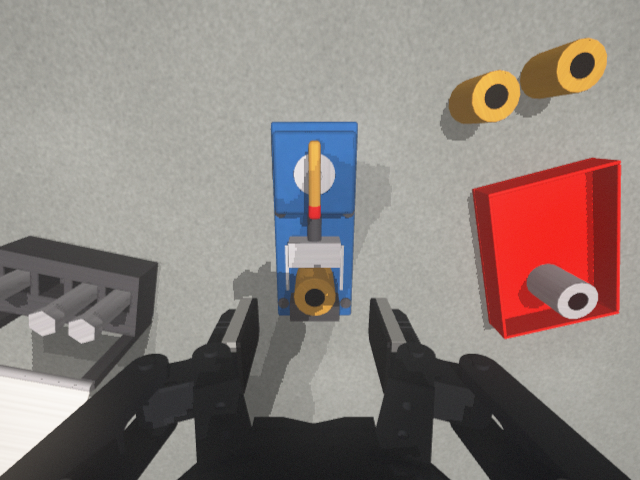

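The key is straight at the mark with its red end at (314,212). The bronze (315,298) is upright and pressed between both jaws on the middle line. The steel button and punches have not moved, and the arm is clear.

```bash
python3 -c "
from station import ticket
print(ticket.finish_job())"
```

```text
the job is handed in; nothing more can be done
None
```

The bronze button is clamped upright in the vise with the key wound to its stop, and the job was handed in at about 29 s; the steel button and punches look undisturbed in the last picture, but no verdict came back and I couldn't measure the jaw forces.

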